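# Hold the hidden bolt head of the trolley's handle bracket

## Robot

A 6-joint arm with a two-finger parallel gripper is mounted at the origin on the work surface. World frame = base frame: x ahead of the robot, y to its left, z up, the work surface at z = 0. Lengths are in m, angles in rad, forces in N, time in s.
With the tool pointing down it reaches from about 0.25 to 0.725 m from the base axis. Payload 4 kg.
Tool frame: the origin (TCP) lies on the centre line of the jaws, within the pads' length; the fingertips stand 11 mm ahead of it and the grasp point (between the pads) lies 8 mm behind it; z points along the fingers, x is the direction in which the jaws open and shut, and the axes are right-handed (so a half turn about z gives the same grasp; the last joint's range is limited). The gripper opens to 85 mm and grips with 20 to 120 N. Pads are 22 mm wide; open, the fingers measure 114 mm over their backs; the gripper's body (76 mm by 85 mm) begins 54 mm behind the grasp point. The pads swing forward as they close: fully open they stand 13 mm farther back than shut.
Start: joints at [1.249, 0.241, 0.005, 1.335, 0, 1.571], TCP at [0.158, 0.474, 0.242] pointing down, gripper open.
Joint ranges: [-2.72, 2.72], [-1.05, 1.87], [-1.09, 1.28], [-1.99, 2.15], [-1.42, 1.44], [-3.14, 3.14]. Speed limits (rad/s): [2.79, 2.79, 3.14, 3.14, 3.14, 3.14].

## Interface

Orientations are given as a unit quaternion [x, y, z, w].
In Python, from workcell import bot, viewer, order gives the robot as it stands. The module is installed in compiled form; this text tells all that it offers.
- The arm moves only by the tool send_rows, never from a script. Its argument "increments" is a list that holds one entry, the list of rows, each a list of 4 numbers: the shift along the tool's x, y, z in m, then the turn about the tool's z in degrees. A call has exactly 8 rows; each row shifts and turns the pose as measured when the row begins, along the tool's axes as they then stand; what a row does not reach is not made up. A row lasts 1/10 s, in which the tool goes at most 50 mm and 8.59 degrees, less where a joint would pass 70% of its speed; a pose out of reach is approached as far as the arm can. A call is refused whole if a number of a shift passes 0.05 or a number of a turn 8.59, either way. A call with a gripper value outside its range is refused whole. "hand" is the closure, from -1 (fully open) to 1 (shut), so that 0 is half open, set as the call begins (left out, the last holds). The fingers move at their own pace and stop on an object; the grip force is fixed at half the most. Time passes only in rows, so rows that do not move let the fingers close, or fill a call up. It gives the time, the measured TCP pose, the force and the opening at its end, in the units of the state.
- bot.get_obs(): the state, without advancing time (a new reading comes with each control period).
- viewer.camera(name): name is "scene" or "side" or "wrist"; returns a dict with "image" (400x640x3 uint8, red, green, blue), "range_z" (400x640 float32, m along the optical axis (not along the pixel's ray), 0 where there is no reading), "camera_matrix" (3x3 intrinsics, pixels), "eye" and "rotation" of the camera in the world. Camera axes: x right, y down, z forward; pixel columns grow to the right and rows downward; lengths in m; the calibration is good to about 2 mm. A picture is of the moment at which its call begins.
- order.job_done(): hands the job in, once; it reports no verdict.
The state is a dict: "clock": time; "joint_pos": joint angles; "joint_vel": joint speeds; "tau": joint torques, N m; "eef_pos": TCP position; "tool_rot": TCP orientation; "ft_force": force on the tool from outside, world axes, zero at the start; "ft_torque": the same for the moment, N m; "grip_width": finger opening in m.
Only numpy, scipy, OpenCV 4.12 (cv2) and the standard library are available. Lean on these libraries where they do the work, as an engineer would, in place of code of your own. Each camera call takes 0.05 s, during which the arm holds its last target.

## Task

Slide the cover on the trolley's handle bracket fully open, then reach down into the narrow gap behind the bracket's front plate and grasp the bolt head hidden there. Turn the head back until the spanner that hangs on its nut is level, and keep holding it there so that the bolt cannot turn: finish while still holding the head. Do not touch the spanner itself, and leave everything else on the trolley where it is.

Things in the scene. Friction and masses are not known exactly. Their poses are not given: they have to be found in the camera images.
- bracket: Steel channel fixed on the tray, open on top. Origin on the tray straight under the bolt head's centre; z up, x from front plate (robot's side) to back plate, y along the channel. Plates 124 mm high, 6 mm thick, y = -85 to +175 mm. The back plate has a notch 52 mm wide at the head, open at the top, down to 72 mm. A sleeved tube stub juts from the -y end to y = -170 mm, at most 59 mm high.
- gap (a point): Middle of the open top of the gap, straight above the bolt head, 124 mm above the tray. The gap is 50 mm wide (inner faces at x = -25 and +25 mm of the bracket), its floor 6 mm above the tray; the head sits midway in it, its top about 8 mm below this point, with a collar 32 mm in diameter between head and front plate (x = -25 to -13 mm).
- cover (a joint): Slide of the flat cover over the gap (m): 0 closed over the bolt head, 0.12 fully open; grows towards the bracket's +y. About 1.5 N of friction; stays where left. Plate 66 mm (across) x 80 mm (along y) x 4 mm, its top 128.5 mm above the tray; at value q it spans y = q-40 to q+40 mm of the bracket.
- cover_knob (a point): Centre of the upright round black knob of the cover, 18 mm in diameter and 36 mm tall; this point lies 20 mm above the cover plate, 148.5 mm above the tray, 22 mm towards +y from the cover's middle.
- bolt: Hexagon bolt head in the gap, 30 mm across flats, 18 mm long; origin at its centre, 100 mm above the tray. Its x is the bolt axis (level, along the bracket's x). One pair of flats faces its +y and -y; its z points up along these flats. At the start, at its lower stop, z leans 0.30 rad (17 degrees) to the bracket's -y; z is vertical when the spanner is level. It turns 0.40 rad beyond that at most.
- spanner: Steel ring spanner on the nut, on the robot's side of the front plate, turning with the bolt. Origin on the bolt axis, at x = -42 mm of the bracket; ring 50 mm in diameter, handle 16 mm wide, reaching 160 mm along its own -y (the bracket's -y), 17 degrees below level at the start. Its weight (0.07 to 0.12 N m) always turns the bolt back down to its stop.
- cleaner_bottle: Bystander: white plastic bottle, 68 mm across, 200 mm tall. Origin at the centre of its underside. Leave it alone.
- cup: Bystander: white cup, 76 mm across, 95 mm tall. Origin at the centre of its underside. Leave it alone.
- brush: Bystander: broad brush lying bristles down, 220 x 50 x 60 mm, long side along its x. Origin at the centre of its underside. Leave it alone.
- carton: Bystander: cardboard carton 100 x 120 x 70 mm. Origin at the centre of its underside. Leave it alone.
- washer: Bystander: steel washer 44 mm across, 5 mm thick, in front of the bracket. Origin at the centre of its underside. Leave it alone.
- jar: Bystander: small jar 52 mm across, 55 mm tall, just behind the bracket. Origin at the centre of its underside. Leave it alone.
- screwdriver: Bystander: screwdriver with grey handle lying in front of the bracket. Origin on its underside. Leave it alone.

How it is judged:
On the way, in this order (a step that is already met when the one before it is completed fails the run):
1. the cover is slid fully open (value of joint cover above 0.105 m), for 0.2 s.
2. the fingers grip the bolt head (contact force between the fingers and bolt above 3 N), for 0.2 s.
At the end, for the whole second after the job is handed in: The cover is open to at least 105 of its 120 mm; the fingers grip the bolt head with more than 3 N and keep it still (below 0.05 rad/s) with the spanner level within 0.09 rad (the head's z within 0.09 rad of vertical); nothing touches the spanner (value of joint cover above 0.105 m and angle between bolt's own z axis and vertical below 0.09 rad and angular speed of bolt below 0.05 rad/s and contact force between the fingers and bolt above 3 N and contact force between anything else and spanner below 0.3 N); the arm keeps its last pose, push and grip.
It fails at once if the robot pushes the spanner (contact force between any of the fingers, the arm and spanner above 1 N).
It fails at once if a bystander is disturbed (distance of any of cleaner_bottle, cup, brush, carton, washer, jar, screwdriver from where it was at the start of the episode above 0.03 m).
It also fails if it takes over 48 s, if anything falls off the work surface, if the arm or the gripper's body presses on something with over 40 N, if the wrist force passes 120 N, or if a joint passes its speed limit or range.

## Working session

There is one attempt and no reset: what is moved stays moved. The work goes in short steps, Python scripts to look and compute and a tool call to move; the robot and the scene stay as the last step left them, time stands still between calls to the robot, and variables do not carry over. Pictures are saved under pics/ and viewed, and the job is handed in when it is done.

Besides the shell and the picture viewer there is one more tool, called as name(argument=value, ...) on one line, values as JSON. send_rows: Moves the arm, as the interface text tells. Its arguments: {"type":"object","properties":{"increments":{"type":"array","items":{"type":"array","items":{"type":"array","items":{"type":"number"}}}},"hand":{"type":"number"}},"required":["increments"]}

```bash
mkdir -p pics; ls; python3 - <<'E'
from workcell import bot, viewer
import cv2,numpy as np
o=bot.get_obs()
for k,v in o.items(): print(k,np.round(v,4))
for n in ["scene","side","wrist"]:
    c=viewer.camera(n); cv2.imwrite(f"pics/a_{n}.png",c["image"][:,:,::-1])
    np.savez(f"a_{n}.npz",**c)
    print(n,c["camera_matrix"].tolist(),np.round(c["eye"],3),np.round(c["rotation"],3).tolist())
E
```

```text
pics
clock 0.0
joint_pos [ 1.249   0.2414  0.0037  1.3352 -0.      1.5708]
joint_vel [ 0.0012  0.0024 -0.0006  0.0015  0.0007 -0.0006]
tau [-1.80000e-03 -3.72326e+01  2.52404e+01  1.69000e-02 -2.00000e-04
  0.00000e+00]
eef_pos [0.1579 0.4737 0.2414]
tool_rot [ 8.113e-01  5.847e-01 -9.000e-04  6.000e-04]
ft_force [ 0.6791 -0.686   0.1939]
ft_torque [ 0.0192  0.0232 -0.0331]
grip_width 0.0852
scene [[417.1666640474313, 0.0, 315.61360650629854], [0.0, 417.1666640474313, 202.71132511550664], [0.0, 0.0, 1.0]] [ 1.444 -0.067  0.673] [0.636, 0.609, -0.327, -0.343]
side [[510.8529044174588, 0.0, 319.73279947979717], [0.0, 510.8529044174588, 208.44573269800165], [0.0, 0.0, 1.0]] [ 0.253 -0.843  1.119] [0.926, -0.142, 0.063, -0.345]
wrist [[337.5166876514471, 0.0, 320.50615598333303], [0.0, 337.5166876514471, 197.8367959103649], [0.0, 0.0, 1.0]] [0.085 0.498 0.373] [0.802, 0.578, 0.087, 0.122]
```

View pics/a_scene.png

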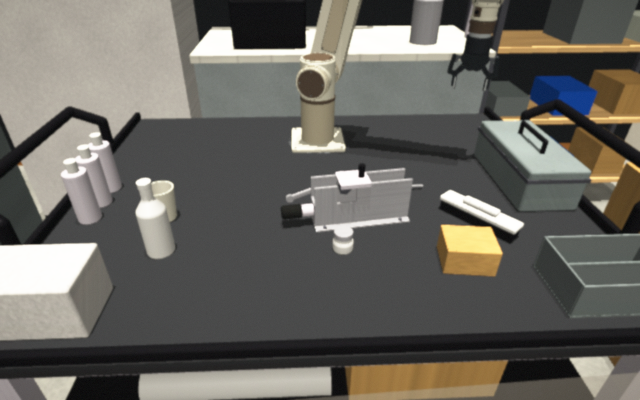

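View pics/a_side.png

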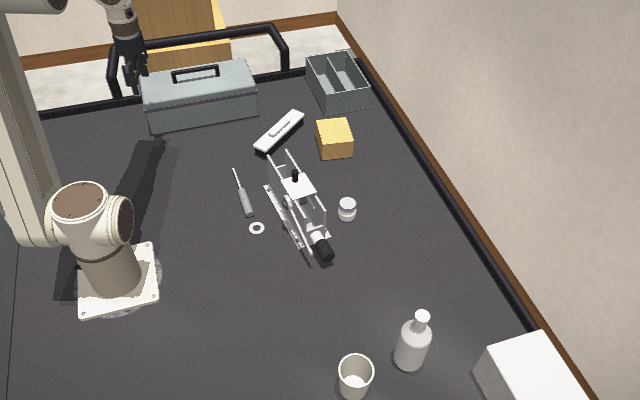

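View pics/a_wrist.png

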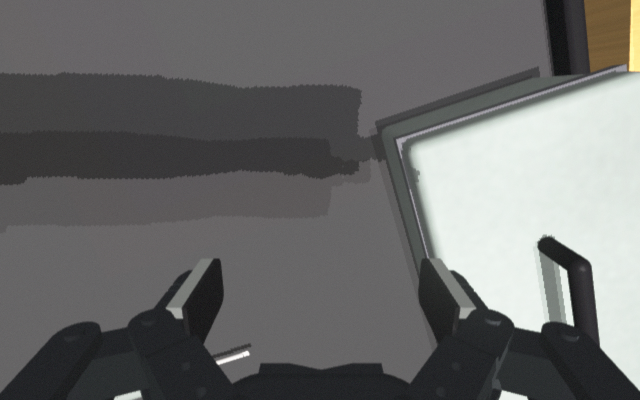

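```bash
cat > h.py <<'E'
import numpy as np,cv2
from scipy.spatial.transform import Rotation as R
def load(n): return dict(np.load(n+".npz"))
def ray(c,u,v):
    d=np.linalg.inv(c["camera_matrix"])@[u,v,1.]; return R.from_quat(c["rotation"]).apply(d)
def onz(c,u,v,z):
    d=ray(c,u,v); e=c["eye"]; return e+d*(z-e[2])/d[2]
def deproj(c,u,v):
    return c["eye"]+ray(c,u,v)*c["range_z"][int(v),int(u)]
def cloud(c):
    h,w=c["range_z"].shape; U,V=np.meshgrid(np.arange(w),np.arange(h))
    K=c["camera_matrix"]; z=c["range_z"]
    P=np.stack([(U-K[0,2])/K[0,0]*z,(V-K[1,2])/K[1,1]*z,z],-1)
    P=(P.reshape(-1,3)@R.from_quat(c["rotation"]).as_matrix().T+c["eye"]).reshape(h,w,3)
    P[z==0]=np.nan
    return P
def proj(c,p):
    q=R.from_quat(c["rotation"]).inv().apply(np.asarray(p)-c["eye"]); q=q@c["camera_matrix"].T; return q[...,:2]/q[...,2:]
E
python3 - <<'E'
from h import *
for n,(x0,y0,x1,y1) in dict(scene=(260,150,440,260),side=(220,130,370,280)).items():
    im=cv2.imread(f"pics/a_{n}.png")[y0:y1,x0:x1]
    k=4
    cv2.imwrite(f"pics/b_{n}.png",cv2.resize(im,None,fx=k,fy=k,interpolation=cv2.INTER_CUBIC))
    c=load("a_"+n);P=cloud(c)
    # heights in crop
    Z=P[y0:y1,x0:x1]
    for lo,hi in [(.12,.135),(.137,.18)]:
        m=(Z[...,2]>lo)&(Z[...,2]<hi)&(Z[...,0]<.8)
        v,u=np.nonzero(m); q=Z[m]
        print(n,lo,m.sum(),np.round(np.nanmin(q,0),3),np.round(np.nanmax(q,0),3),q.mean(0).round(3), u.mean()+x0,v.mean()+y0)
E
```

```text
scene 0.12 834 [ 0.452 -0.038  0.12 ] [0.549 0.226 0.135] [0.508 0.082 0.126] 357.0515587529976 178.8729016786571
scene 0.137 82 [0.492 0.083 0.137] [0.512 0.1   0.167] [0.506 0.091 0.154] 361.1341463414634 169.03658536585365
side 0.12 813 [ 0.454 -0.043  0.12 ] [0.548 0.225 0.135] [0.501 0.071 0.126] 296.5448954489545 185.99753997539975
side 0.137 70 [0.493 0.079 0.137] [0.509 0.099 0.169] [0.5   0.087 0.155] 294.3 174.18571428571428
```

```bash
echo
```

```text
(no output)
```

View pics/b_side.png

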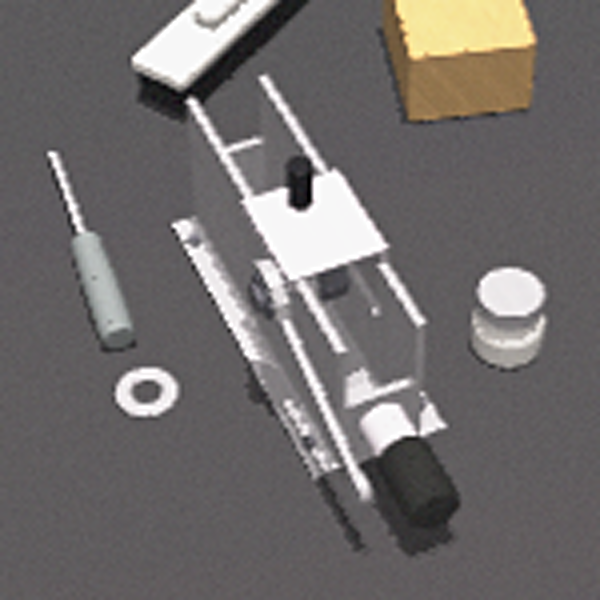

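View pics/b_scene.png

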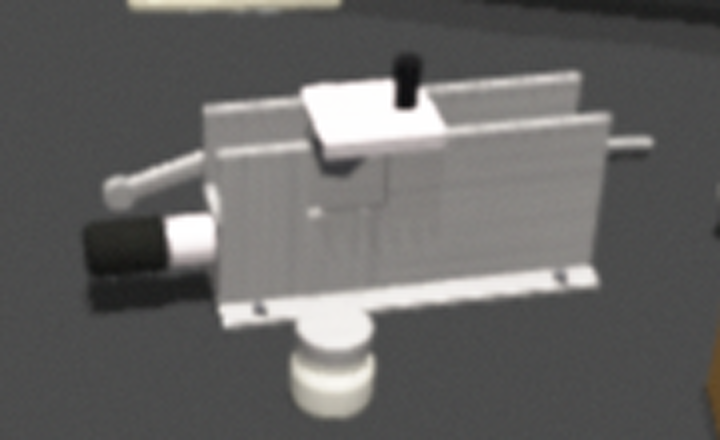

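```bash
python3 - <<'E'
from h import *
# fit plates yaw: points at z .118-.130 ; plot top-down map
im=np.zeros((600,800,3),np.uint8)
allp=[]
for n in ["scene","side"]:
    P=cloud(load("a_"+n)).reshape(-1,3)
    m=(P[:,2]>.115)&(P[:,2]<.133)&(P[:,0]>.4)&(P[:,0]<.6)&(P[:,1]>-.15)&(P[:,1]<.28)
    for p in P[m]:
        u=int((p[1]+.1)*2000);v=int((p[0]-.4)*2500)
        if 0<=u<800 and 0<=v<600: cv2.circle(im,(u,v),2,(0,255,0) if n=="scene" else (0,0,255),-1)
cv2.imwrite("pics/top.png",im)
E
```

```text
(no output)
```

View pics/top.png

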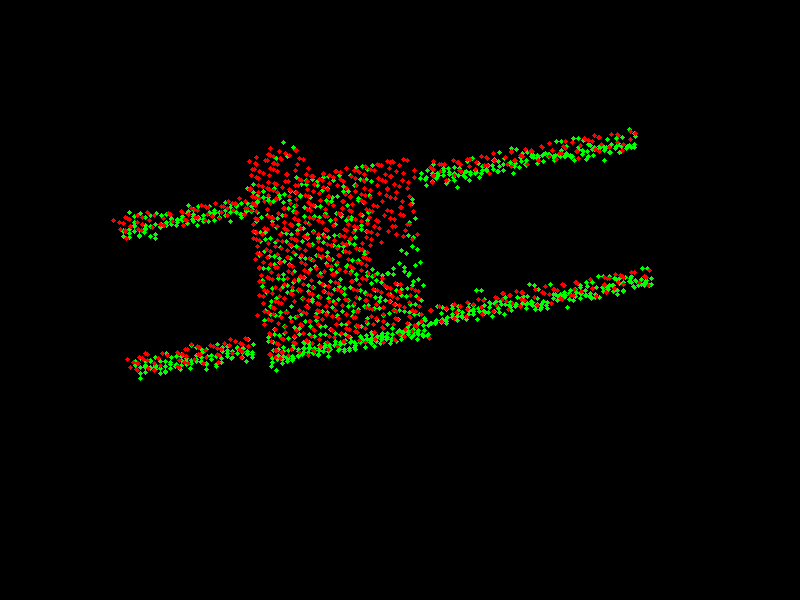

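```bash
python3 - <<'E'
from h import *
o_rot=[8.113e-01,5.847e-01,-9.000e-04,6.000e-04]
print("tool axes cols",R.from_quat(o_rot).as_matrix().round(3))
for n in ["scene","side"]:
    P=cloud(load("a_"+n)).reshape(-1,3)
    P=P[(P[:,2]>.119)&(P[:,2]<.13)&(P[:,0]>.4)&(P[:,0]<.6)&(P[:,1]>-.15)&(P[:,1]<.28)]
    # plates outside cover
    ends=P[((P[:,1]<.02)|(P[:,1]>.13))]
    # first guess
    yaw=np.arctan(.132)
    for it in range(4):
        ax=np.array([np.cos(yaw),np.sin(yaw)]); ay=np.array([-ax[1],ax[0]])
        s=ends[:,:2]@ax; t=ends[:,:2]@ay; mid=(s.min()+s.max())/2
        f=s<mid; 
        A=np.c_[t,f,~f].astype(float); x,*_=np.linalg.lstsq(A,s,rcond=None); yaw-=np.arctan(x[0])
    # x offset
    ax=np.array([np.cos(yaw),np.sin(yaw)]); ay=np.array([-ax[1],ax[0]])
    s=ends[:,:2]@ax;t=ends[:,:2]@ay
    print(n,"yaw deg",np.degrees(yaw),"plates s",np.median(s[f]),np.median(s[~f]), "t ends",t[f].min(),t[f].max(),t[~f].min(),t[~f].max())
    sm=(np.median(s[f])+np.median(s[~f]))/2
    S=P[:,:2]@ax; T=P[:,:2]@ay
    c=(abs(S-sm)<.018)&(P[:,2]>.122); print(" cover t",np.percentile(T[c],[0,1,50,99,100]),"z",np.median(P[c,2]))
    for t0 in [(T[c].min()+T[c].max())/2]: print(" head xy",sm*ax+t0*ay,"ends-based",sm*ax+((t.min()+.085+t.max()-.175)/2)*ay)
E
```

```text
tool axes cols [[ 0.316  0.949 -0.001]
 [ 0.949 -0.316 -0.002]
 [-0.002 -0.    -1.   ]]
scene yaw deg 7.848934098915797 plates s 0.48216062508893964 0.5380859619785122 t ends -0.1053370700492131 0.15339413631214874 -0.10658922488812357 0.15396502747020793
 cover t [-0.03998605 -0.03939805 -0.00686094  0.04042835  0.04052454] z 0.12898378840969882
 head xy [0.50530747 0.06993002] ends-based [0.50825466 0.04855086]
side yaw deg 7.8399663232328844 plates s 0.4800878823111816 0.5363646786637679 t ends -0.10925287038566063 0.1539533724842465 -0.10898873376269694 0.1532168993743063
 cover t [-0.04314769 -0.04104207 -0.00668381  0.03836655  0.04021729] z 0.12741440373359914
 head xy [0.50367572 0.06787393] ends-based [0.50656543 0.04688739]
```

send_rows(increments=[[[-0.022, 0.038, 0, 0], [-0.022, 0.038, 0, 0], [-0.022, 0.038, 0, 0], [-0.022, 0.038, 0, 0], [-0.022, 0.038, 0, 0], [-0.022, 0.038, 0, 0], [-0.022, 0.038, 0, 0], [-0.022, 0.038, 0, 0]]], hand=-0.1)

```text
clock: 0.95
eef_pos: [0.3955, 0.2063, 0.239]
tool_rot: [0.807, 0.59, -0.002, 0.0]
ft_force: [0.1, 1.4, -0.3]
grip_width: 0.0469
```

send_rows(increments=[[[0, 0, 0, -7], [0, 0, 0, -7], [0, 0, 0, -7], [0, 0, 0, -5.3], [0, 0, 0, 0], [0, 0, 0, 0], [0, 0, 0, 0], [0, 0, 0, 0]]])

```text
clock: 1.75
eef_pos: [0.3988, 0.1992, 0.2369]
tool_rot: [0.652, 0.758, -0.004, -0.0]
ft_force: [-0.3, 0.0, -0.4]
grip_width: 0.0468
```

```bash
cat >> h.py <<'E'
YAW=np.radians(7.845)
AX=np.array([np.cos(YAW),np.sin(YAW),0]);AY=np.array([-AX[1],AX[0],0])
HEAD=np.array([.5074,.0477,0])
def st(tgt=None):
    from workcell import bot
    o=bot.get_obs(); M=R.from_quat(o["tool_rot"]).as_matrix(); p=np.array(o["eef_pos"])
    d=p-HEAD; 
    print("t",round(float(o["clock"]),2),"p",p.round(4),"br",(np.array([d@AX,d@AY,d[2]])*1000).round(1),"yawerr(turn)",round(float(np.degrees(np.arctan2(M[1,0],M[0,0])-YAW)-90),2),
     "j",np.round(o["joint_pos"],2),"F",np.round(o["ft_force"],1),"T",np.round(o["ft_torque"],2),"w",round(float(o["grip_width"]),4))
    if tgt is not None:
        w=HEAD+AX*tgt[0]+AY*tgt[1]+[0,0,tgt[2]]-p; print(" tool shift mm",(M.T@w*1000).round(1))
    return o
E
python3 - <<'E'
from h import *
st([0,44,.2])
E
```

```text
t 1.75 p [0.3988 0.1992 0.2369] br [-86.9 164.9 236.9] yawerr(turn) 0.77 j [ 0.46  0.14 -0.13  1.3  -0.    0.31] F [-0.3  0.  -0.4] T [0.03 0.05 0.05] w 0.0468
 tool shift mm [43829.6   674.4  -181.9]
```

```bash
python3 - <<'E'
from h import *
st([0,.043,.2369])
E
```

```text
t 1.75 p [0.3988 0.1992 0.2369] br [-86.9 164.9 236.9] yawerr(turn) 0.77 j [ 0.46  0.14 -0.13  1.3  -0.    0.31] F [-0.3  0.  -0.4] T [0.03 0.05 0.05] w 0.0468
 tool shift mm [-123.1   85.3    0. ]
```

send_rows(increments=[[[-0.025, 0.017, 0, 0.8], [-0.025, 0.017, 0, 0], [-0.025, 0.017, 0, 0], [-0.025, 0.017, 0, 0], [-0.023, 0.017, 0, 0], [0, 0, 0, 0], [0, 0, 0, 0], [0, 0, 0, 0]]])

```text
clock: 2.55
eef_pos: [0.5028, 0.0874, 0.2366]
tool_rot: [0.657, 0.754, -0.004, -0.001]
ft_force: [0.3, 0.8, -1.1]
grip_width: 0.0467
```

```bash
python3 - <<'E'
from h import *
from workcell import viewer
st([0,.043,.170])
c=viewer.camera("wrist"); np.savez("c_wrist.npz",**c)
im=c["image"][:,:,::-1].copy(); 
for p in [(0,0,.124),(0,.043,.1645),(-.025,-.085,.124),(-.025,.175,.124),(.025,-.085,.124),(.025,.175,.124)]:
    w=HEAD+AX*p[0]+AY*p[1]+[0,0,p[2]]; u=proj(c,w); print(p,u.round(0)); cv2.circle(im,(int(u[0]),int(u[1])),3,(0,0,255),1)
cv2.imwrite("pics/c_wrist.png",im)
E
```

```text
t 2.55 p [0.5028 0.0874 0.2366] br [  0.9  39.9 236.6] yawerr(turn) -0.04 j [ 0.17  0.27  0.03  1.34 -0.    0.04] F [ 0.3  0.8 -1.1] T [ 0.01 -0.01 -0.08] w 0.0467
 tool shift mm [ 3.3 -0.5 66.6]
(0, 0, 0.124) [269. 198.]
(0, 0.043, 0.1645) [326. 217.]
(-0.025, -0.085, 0.124) [152. 166.]
(-0.025, 0.175, 0.124) [505. 166.]
(0.025, -0.085, 0.124) [162. 229.]
(0.025, 0.175, 0.124) [495. 229.]
```

View pics/c_wrist.png

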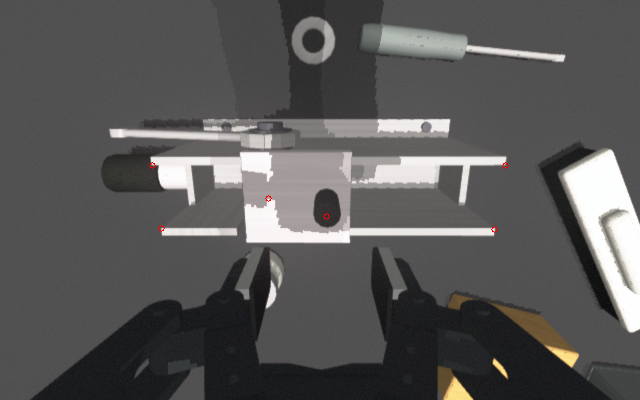

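send_rows(increments=[[[0.003, 0, 0.015, 0], [0, 0, 0.02, 0], [0, 0, 0.02, 0], [0, 0, 0.02, 0], [0, 0, 0.012, 0], [0, 0, 0, 0], [0, 0, 0, 0], [0, 0, 0, 0]]])

```text
clock: 3.4
eef_pos: [0.4984, 0.0971, 0.15]
tool_rot: [0.653, 0.757, -0.002, 0.0]
ft_force: [0.2, -0.2, 0.1]
grip_width: 0.0472
```

```bash
python3 - <<'E'
from h import *
from workcell import viewer
st([0,.043,.147])
c=viewer.camera("wrist"); cv2.imwrite("pics/d_wrist.png",c["image"][:,:,::-1])
E
```

```text
t 3.4 p [0.4984 0.0971 0.15  ] br [ -2.2  50.2 150. ] yawerr(turn) 0.62 j [ 0.19  0.32 -0.14  1.12 -0.    0.05] F [ 0.2 -0.2  0.1] T [0.02 0.05 0.04] w 0.0472
 tool shift mm [-7.2  2.1  3. ]
```

View pics/d_wrist.png

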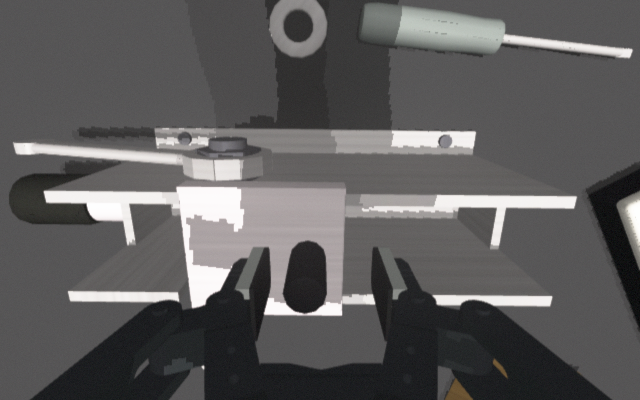

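send_rows(increments=[[[0.01, 0.002, 0.002, 0.6], [0.015, 0, 0, 0], [0.015, 0, 0, 0], [0.015, 0, 0, 0], [0.015, 0, 0, 0], [0.015, 0, 0, 0], [0.01, 0, 0, 0], [0, 0, 0, 0]]])

```text
clock: 4.25
eef_pos: [0.4882, 0.1952, 0.1498]
tool_rot: [0.66, 0.752, -0.002, 0.003]
ft_force: [-0.0, -0.7, 0.2]
grip_width: 0.0471
```

```bash
python3 - <<'E'
from h import *
st([0,.1545,.147])
E
```

```text
t 4.25 p [0.4882 0.1952 0.1498] br [  1.1 148.8 149.8] yawerr(turn) -0.39 j [ 0.38  0.35 -0.09  1.13 -0.01  0.25] F [-0.  -0.7  0.2] T [ 0.02 -0.    0.05] w 0.0471
 tool shift mm [ 5.7 -1.1  2.7]
```

send_rows(increments=[[[0.004, -0.001, 0, 0], [0.003, 0, 0, 0], [0.001, 0, 0, 0], [0, 0, 0, 0], [-0.006, 0, 0, 0], [0, 0, -0.03, 0], [0, 0, -0.04, 0], [0, 0, 0, 0]]])

```text
clock: 5.05
eef_pos: [0.4868, 0.1958, 0.2215]
tool_rot: [0.661, 0.751, -0.003, 0.003]
ft_force: [0.8, 0.3, 0.4]
grip_width: 0.0466
```

```bash
python3 - <<'E'
from h import *
from workcell import viewer
st([0,0,.21])
for n in ["side"]:
    c=viewer.camera(n); P=cloud(c).reshape(-1,3)
    d=P-HEAD; b=np.c_[d@AX,d@AY,P[:,2]]
    m=(abs(b[:,0])<.015)&(b[:,2]>.12)&(b[:,2]<.134)&(b[:,1]>-.1)&(b[:,1]<.2)
    print("cover y",np.percentile(b[m,1],[0,2,98,100]))
    cv2.imwrite("pics/e_side.png",cv2.resize(c["image"][120:290,210:380,::-1],None,fx=3.5,fy=3.5))
E
```

```text
t 5.05 p [0.4868 0.1958 0.2215] br [-1.000e-01  1.495e+02  2.215e+02] yawerr(turn) -0.56 j [ 0.39  0.3   0.03  1.3  -0.01  0.26] F [0.8 0.3 0.4] T [ 0.01 -0.03  0.  ] w 0.0466
 tool shift mm [-149.4    1.6   12.7]
cover y [0.07587326 0.07806125 0.1560124  0.15842226]
```

View pics/e_side.png

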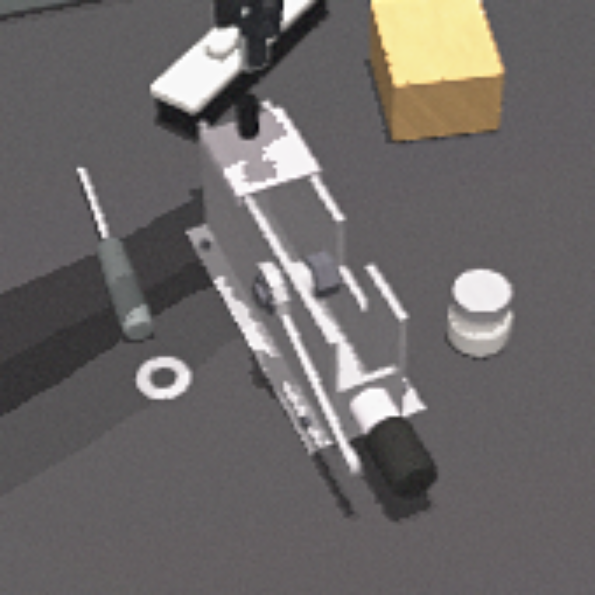

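send_rows(increments=[[[-0.02, 0.001, -0.01, 0.5], [-0.02, 0, 0, 0], [-0.02, 0, 0, 0], [-0.02, 0, 0, 0], [-0.02, 0, 0, 0], [-0.02, 0, 0, 0], [-0.02, 0, 0, 0], [0, 0, 0, 0]]], hand=-0.4)

```text
clock: 5.9
eef_pos: [0.5008, 0.0501, 0.2237]
tool_rot: [0.664, 0.748, -0.007, -0.002]
ft_force: [-0.6, 0.5, 0.7]
grip_width: 0.0598
```

```bash
python3 - <<'E'
from h import *
from workcell import viewer
st([0.001,0,.11])
c=viewer.camera("wrist"); np.savez("f_wrist.npz",**c)
cv2.imwrite("pics/f_wrist.png",c["image"][:,:,::-1])
for p in [(0,0,.116)]:
    print(proj(c,HEAD+AX*p[0]+AY*p[1]+[0,0,p[2]]))
c2=viewer.camera("side"); np.savez("f_side.npz",**c2)
for n,cc in [("w",c),("s",c2)]:
    P=cloud(cc).reshape(-1,3); d=P-HEAD; b=np.c_[d@AX,d@AY,P[:,2]]
    m=(abs(b[:,0])<.011)&(b[:,2]>.085)&(b[:,2]<.121)&(abs(b[:,1])<.03)
    print(n,m.sum(),b[m].min(0),b[m].max(0))
    hist=[(round(k,3),b[m&(abs(b[:,1]-k)<.002),2].max(initial=0).round(4)) for k in np.arange(-.024,.026,.004)]; print(hist)
E
```

```text
t 5.9 p [0.5008 0.0501 0.2237] br [ -6.2   3.2 223.7] yawerr(turn) -1.07 j [ 0.1   0.27 -0.01  1.31 -0.01 -0.01] F [-0.6  0.5  0.7] T [0.05 0.01 0.01] w 0.0598
 tool shift mm [ -2.4   8.7 113.6]
[317.69239163 210.14056801]
w 1109 [-0.01099304 -0.01752176  0.0945367 ] [0.00794339 0.01618851 0.11820023]
[(np.float64(-0.024), np.float64(0.0)), (np.float64(-0.02), np.float64(0.0)), (np.float64(-0.016), np.float64(0.1084)), (np.float64(-0.012), np.float64(0.1126)), (np.float64(-0.008), np.float64(0.1175)), (np.float64(-0.004), np.float64(0.1182)), (np.float64(0.0), np.float64(0.1178)), (np.float64(0.004), np.float64(0.1159)), (np.float64(0.008), np.float64(0.1156)), (np.float64(0.012), np.float64(0.1143)), (np.float64(0.016), np.float64(0.1036)), (np.float64(0.02), np.float64(0.0)), (np.float64(0.024), np.float64(0.0))]
s 97 [-0.01099763 -0.01875921  0.08799676] [0.0101694  0.01285766 0.11930644]
[(np.float64(-0.024), np.float64(0.0)), (np.float64(-0.02), np.float64(0.1107)), (np.float64(-0.016), np.float64(0.1082)), (np.float64(-0.012), np.float64(0.1154)), (np.float64(-0.008), np.float64(0.1193)), (np.float64(-0.004), np.float64(0.1176)), (np.float64(0.0), np.float64(0.1155)), (np.float64(0.004), np.float64(0.115)), (np.float64(0.008), np.float64(0.1143)), (np.float64(0.012), np.float64(0.1101)), (np.float64(0.016), np.float64(0.0)), (np.float64(0.02), np.float64(0.0)), (np.float64(0.024), np.float64(0.0))]
```

View pics/f_wrist.png

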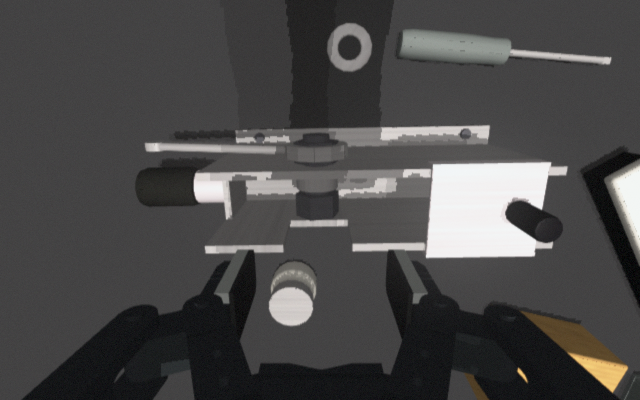

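send_rows(increments=[[[-0.003, 0.009, 0.01, -1.1], [0, 0, 0.015, 0], [0, 0, 0.015, 0], [0, 0, 0.01, 0], [0, 0, 0.005, 0], [0, 0, 0, 0], [0, 0, 0, 0], [0, 0, 0, 0]]])

```text
clock: 6.8
eef_pos: [0.5115, 0.0538, 0.1634]
tool_rot: [0.652, 0.758, -0.006, -0.003]
ft_force: [0.1, 0.8, 0.5]
grip_width: 0.0595
```

```bash
python3 - <<'E'
from h import *
st([0.002,0,.10])
E
```

```text
t 6.8 p [0.5115 0.0538 0.1634] br [  4.9   5.4 163.4] yawerr(turn) 0.78 j [ 0.11  0.33 -0.09  1.17 -0.   -0.04] F [0.1 0.8 0.5] T [ 0.   -0.02  0.02] w 0.0595
 tool shift mm [-5.2 -2.2 63.4]
```

send_rows(increments=[[[-0.005, -0.002, 0, 0.5], [0, 0, 0, 0], [0, 0, 0.01, 0], [0, 0, 0.01, 0], [0, 0, 0, 0], [0, 0, 0, 0], [0, 0, 0, 0], [0, 0, 0, 0]]])

```text
clock: 7.6
eef_pos: [0.5107, 0.0477, 0.1429]
tool_rot: [0.656, 0.755, -0.005, -0.002]
ft_force: [0.1, -0.3, -0.0]
grip_width: 0.0598
```

```bash
python3 - <<'E'
from h import *
st([0.002,0,.10])
st([0.002,0,.10])
from workcell import viewer
c=viewer.camera("wrist")
cv2.imwrite("pics/g_wrist.png",c["image"][:,:,::-1])
E
```

```text
t 7.6 p [0.5107 0.0477 0.1429] br [  3.3  -0.4 142.9] yawerr(turn) 0.21 j [ 0.1   0.34 -0.13  1.11 -0.   -0.05] F [ 0.1 -0.3 -0. ] T [0.   0.03 0.01] w 0.0598
 tool shift mm [ 0.6 -0.9 42.9]
t 7.6 p [0.5107 0.0477 0.1429] br [  3.3  -0.4 142.9] yawerr(turn) 0.21 j [ 0.1   0.34 -0.13  1.11 -0.   -0.05] F [ 0.1 -0.3 -0. ] T [0.   0.03 0.01] w 0.0598
 tool shift mm [ 0.6 -0.9 42.9]
```

View pics/g_wrist.png

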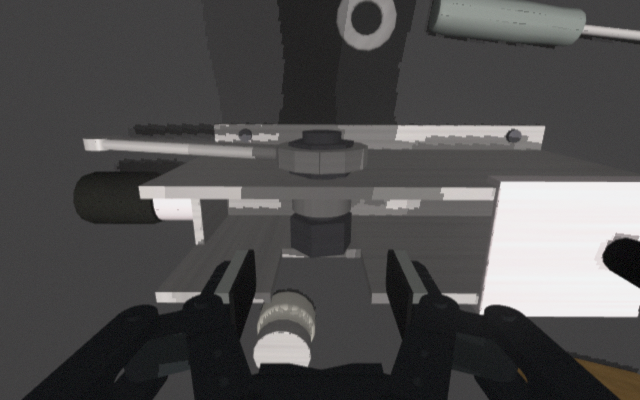

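send_rows(increments=[[[0, -0.001, 0.012, 0], [0, 0, 0.012, 0], [0, 0, 0.012, 0], [0, 0, 0.008, 0], [0, 0, 0, 0], [0, 0, 0, 0], [0, 0, 0, 0], [0, 0, 0, 0]]])

```text
clock: 8.45
eef_pos: [0.5096, 0.0475, 0.0962]
tool_rot: [0.656, 0.755, -0.004, -0.001]
ft_force: [-0.1, -0.4, -0.7]
grip_width: 0.0594
```

```bash
cat > ang.py <<'E'
from h import *
def spanner(name):
    from workcell import viewer
    c=viewer.camera("side"); cv2.imwrite(f"pics/{name}.png",cv2.resize(c["image"][120:290,210:380,::-1],None,fx=3.5,fy=3.5))
    P=cloud(c).reshape(-1,3); d=P-HEAD; b=np.c_[d@AX,d@AY,P[:,2]]
    m=(b[:,0]<-.033)&(b[:,0]>-.060)&(b[:,1]>-.155)&(b[:,1]<-.03)&(b[:,2]>.04)&(b[:,2]<.14)
    q=b[m]
    # handle top edge points: median line
    k=np.polyfit(q[:,1],q[:,2],1); r=q[:,2]-np.polyval(k,q[:,1]); q=q[abs(r)<.008]; k=np.polyfit(q[:,1],q[:,2],1)
    print("spanner n",len(q),"angle",np.arctan(k[0]).round(3),"z at axis",k[1].round(4))
E
python3 - <<'E'
from ang import *
st([0.002,0,.095]); spanner("h_side")
E
```

```text
t 8.45 p [0.5096 0.0475 0.0962] br [ 2.2 -0.5 96.2] yawerr(turn) 0.23 j [ 0.1   0.38 -0.2   1.   -0.   -0.05] F [-0.1 -0.4 -0.7] T [0.03 0.04 0.02] w 0.0594
 tool shift mm [ 0.5 -0.2  1.2]
spanner n 156 angle 0.296 z at axis 0.105
```

View pics/h_side.png

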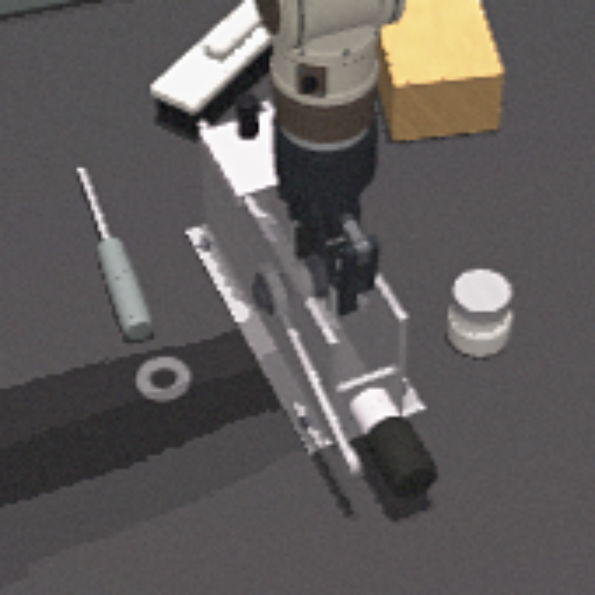

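send_rows(increments=[[[0, 0, 0, 0], [0, 0, 0, 0], [0, 0, 0, 0], [0, 0, 0, 0], [0, 0, 0, 0], [0, 0, 0, 0], [0, 0, 0, 0], [0, 0, 0, 0]]], hand=1)

```text
clock: 9.3
eef_pos: [0.5103, 0.0477, 0.0974]
tool_rot: [0.656, 0.755, -0.003, -0.001]
ft_force: [-1.3, -0.6, -0.5]
grip_width: 0.0311
```

```bash
python3 - <<'E'
from ang import *
st([0.002,0,.095]); spanner("i_side")
E
```

```text
t 9.3 p [0.5103 0.0477 0.0974] br [ 2.9 -0.4 97.4] yawerr(turn) 0.23 j [ 0.1   0.38 -0.2   1.   -0.   -0.05] F [-1.3 -0.6 -0.5] T [0.04 0.08 0.02] w 0.0311
 tool shift mm [ 0.4 -0.8  2.4]
spanner n 159 angle 0.287 z at axis 0.105
```

```bash
python3 - <<'E'
from ang import *
from workcell import viewer
c=viewer.camera("wrist")
cv2.imwrite("pics/j_wrist.png",c["image"][:,:,::-1]); np.savez("j_wrist.npz",**c)
st([0.002,0,.095]); spanner("j_side")
E
```

```text
t 9.4 p [0.5103 0.0477 0.0974] br [ 2.8 -0.4 97.4] yawerr(turn) 0.22 j [ 0.1   0.38 -0.2   1.   -0.   -0.05] F [0.4 0.1 1.1] T [ 0.04  0.07 -0.03] w 0.0309
 tool shift mm [ 0.4 -0.8  2.4]
spanner n 160 angle 0.29 z at axis 0.1053
```

View pics/j_wrist.png

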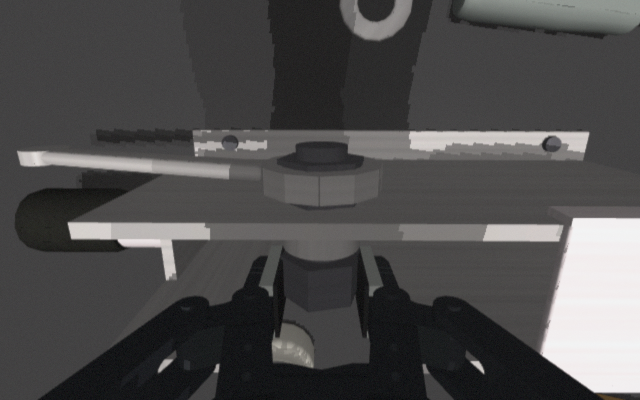

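View pics/j_side.png

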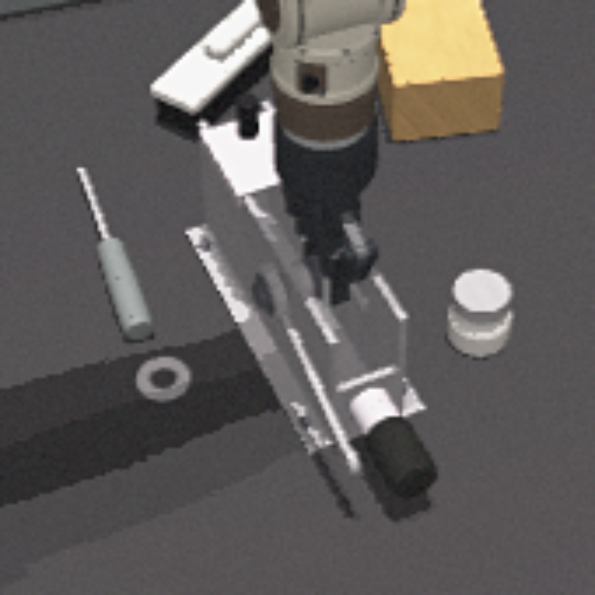

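send_rows(increments=[[[0, 0, 0, 0], [0, 0, 0, 0], [0, 0, 0, 0], [0, -0.001, 0.005, 0], [0, 0, 0.004, 0], [0, 0, 0, 0], [0, 0, 0, 0], [0, 0, 0, 0]]], hand=0)

```text
clock: 10.25
eef_pos: [0.5091, 0.0474, 0.0871]
tool_rot: [0.656, 0.755, -0.004, -0.001]
ft_force: [-0.2, 0.8, 0.0]
grip_width: 0.0428
```

send_rows(increments=[[[0, 0, 0, 0], [0, 0, 0, 0], [0, 0, 0, 0], [0, 0, 0, 0], [0, 0, 0, 0], [0, 0, 0, 0], [0, 0, 0, 0], [0, 0, 0, 0]]], hand=0.29)

```text
clock: 11.05
eef_pos: [0.5091, 0.0475, 0.0875]
tool_rot: [0.656, 0.755, -0.003, -0.001]
ft_force: [-0.7, -0.1, 0.5]
grip_width: 0.0314
```

```bash
python3 - <<'E'
from ang import *
st([0.002,0,.088]); spanner("k_side")
E
```

```text
t 11.05 p [0.5091 0.0475 0.0875] br [ 1.7 -0.4 87.5] yawerr(turn) 0.22 j [ 0.1   0.39 -0.22  0.97 -0.   -0.05] F [-0.7 -0.1  0.5] T [ 0.09  0.03 -0.04] w 0.0314
 tool shift mm [ 0.4  0.3 -0.5]
spanner n 161 angle 0.296 z at axis 0.1054
```

send_rows(increments=[[[0, 0, -0.002, 0], [0, 0, -0.002, 0], [0, 0, -0.002, 0], [0, 0, -0.002, 0], [0, 0, 0, 0], [0, 0, 0, 0], [0, 0, 0, 0], [0, 0, 0, 0]]])

```text
clock: 11.9
eef_pos: [0.509, 0.0475, 0.0876]
tool_rot: [0.656, 0.755, -0.005, -0.003]
ft_force: [1.8, 0.6, -4.3]
grip_width: 0.0315
```

```bash
python3 - <<'E'
from ang import *
st([0.002,0,.088]); spanner("l_side")
E
```

```text
t 11.9 p [0.509  0.0475 0.0876] br [ 1.6 -0.4 87.6] yawerr(turn) 0.21 j [ 0.1   0.39 -0.21  0.98 -0.   -0.05] F [ 1.8  0.6 -4.3] T [ 0.08 -0.31 -0.02] w 0.0315
 tool shift mm [ 0.4  0.4 -0.4]
spanner n 155 angle 0.29 z at axis 0.1055
```

send_rows(increments=[[[0, 0, -0.004, 0], [0, 0, -0.006, 0], [0, 0, -0.006, 0], [0, 0, -0.006, 0], [0, 0, -0.006, 0], [0, 0, -0.006, 0], [0, 0, -0.006, 0], [0, 0, -0.006, 0]]])

```text
clock: 12.75
eef_pos: [0.5086, 0.0475, 0.0879]
tool_rot: [0.656, 0.754, -0.015, -0.012]
ft_force: [12.9, 0.9, -42.3]
grip_width: 0.0313
```

```bash
python3 - <<'E'
from ang import *
st([0.002,0,.088]); spanner("m_side")
E
```

```text
t 12.75 p [0.5086 0.0475 0.0879] br [ 1.1 -0.4 87.9] yawerr(turn) 0.12 j [ 0.1   0.41 -0.18  1.02 -0.   -0.04] F [ 12.9   0.9 -42.3] T [ 0.39 -3.27 -0.17] w 0.0313
 tool shift mm [ 0.4  0.9 -0.1]
spanner n 152 angle 0.284 z at axis 0.1049
```

send_rows(increments=[[[0, 0, 0, 0], [0, 0, 0, 0], [0, 0.001, 0, 0], [0, 0, 0, 0], [0.002, 0, 0, 0], [0.002, 0, 0, 0], [0.002, 0, 0, 0], [0.002, 0, 0, 0]]], hand=0.15)

```text
clock: 13.6
eef_pos: [0.5092, 0.0494, 0.0896]
tool_rot: [0.658, 0.753, -0.02, -0.006]
ft_force: [1.0, -6.2, -3.1]
grip_width: 0.0368
```

```bash
python3 - <<'E'
from ang import *
st([0.002,0,.088]); spanner("n_side")
E
```

```text
t 13.6 p [0.5092 0.0494 0.0896] br [ 2.   1.4 89.6] yawerr(turn) -0.09 j [ 0.11  0.41 -0.18  1.02 -0.02 -0.03] F [ 1.  -6.2 -3.1] T [-1.12 -0.34  0.11] w 0.0368
 tool shift mm [-1.4  0.1  1.6]
spanner n 151 angle 0.2 z at axis 0.1037
```

send_rows(increments=[[[0.002, 0, -0.001, 0], [0.002, 0, -0.002, 0], [0.002, 0, -0.002, 0], [0.002, 0, -0.002, 0], [0.002, 0, -0.001, 0], [0.002, 0, 0, 0], [0.002, 0, 0, 0], [0.002, 0, 0, 0]]])

```text
clock: 14.45
eef_pos: [0.5083, 0.0507, 0.098]
tool_rot: [0.661, 0.749, -0.031, 0.007]
ft_force: [1.8, -6.7, -4.6]
grip_width: 0.0367
```

```bash
cat >> ang.py <<'E'
def tilt(o):
    z=-R.from_quat(o["tool_rot"]).as_matrix()[:,2]  # tool up axis
    print("tool-up lean to +x",round(float(z@AX),3),"to +y",round(float(z@AY),3))
E
python3 - <<'E'
from ang import *
tilt(st([0.002,0,.088])); spanner("o_side")
E
```

```text
t 14.45 p [0.5083 0.0507 0.098 ] br [ 1.3  2.8 98. ] yawerr(turn) -0.64 j [ 0.13  0.4  -0.17  1.04 -0.05  0.  ] F [ 1.8 -6.7 -4.6] T [-1.14 -0.47  0.16] w 0.0367
 tool shift mm [-2.3  1.1 10.1]
tool-up lean to +x 0.037 to +y 0.051
spanner n 138 angle -0.055 z at axis 0.1039
```

send_rows(increments=[[[0.001, 0, 0, 0], [0.001, 0, 0, 0], [0, 0, 0, 0], [0, 0, 0, 0], [0, 0, 0, 0], [0, 0, 0, 0], [0, 0, 0, 0], [0, 0, 0, 0]]], hand=1)

```text
clock: 15.3
eef_pos: [0.5088, 0.0475, 0.0988]
tool_rot: [0.662, 0.749, -0.034, 0.013]
ft_force: [1.9, -0.3, -4.2]
grip_width: 0.0288
```

```bash
python3 - <<'E'
from ang import *
tilt(st([0.002,0,.088])); spanner("p_side")
E
```

```text
t 15.3 p [0.5088 0.0475 0.0988] br [ 1.3 -0.4 98.8] yawerr(turn) -0.73 j [ 0.13  0.4  -0.17  1.04 -0.06  0.01] F [ 1.9 -0.3 -4.2] T [-0.27 -0.28  0.2 ] w 0.0288
 tool shift mm [ 1.1  1.  10.7]
tool-up lean to +x 0.035 to +y 0.064
spanner n 138 angle -0.049 z at axis 0.105
```

send_rows(increments=[[[-0.002, 0, 0, 0], [-0.002, 0, 0, 0], [-0.002, 0, 0, 0], [-0.002, 0, 0, 0], [-0.002, 0, 0, 0], [-0.002, 0, 0, 0], [0, 0, 0, 0], [0, 0, 0, 0]]])

```text
clock: 16.15
eef_pos: [0.5088, 0.0475, 0.0988]
tool_rot: [0.66, 0.751, -0.025, 0.002]
ft_force: [1.6, 0.7, -4.5]
grip_width: 0.0286
```

```bash
python3 - <<'E'
from ang import *
tilt(st([0.002,0,.088])); spanner("q_side")
E
```

```text
t 16.15 p [0.5088 0.0475 0.0988] br [ 1.3 -0.4 98.8] yawerr(turn) -0.49 j [ 0.11  0.4  -0.17  1.04 -0.04 -0.01] F [ 1.6  0.7 -4.5] T [ 0.18 -0.25 -0.07] w 0.0286
 tool shift mm [ 0.8  1.  10.8]
tool-up lean to +x 0.035 to +y 0.036
spanner n 146 angle -0.03 z at axis 0.1041
```

Works as hoped; the same once more to centre it.

send_rows(increments=[[[-0.002, 0, 0, 0], [-0.002, 0, 0, 0], [-0.002, 0, 0, 0], [-0.002, 0, 0, 0], [-0.002, 0, 0, 0], [-0.002, 0, 0, 0], [-0.002, 0, 0, 0], [0, 0, 0, 0]]])

```text
clock: 17.0
eef_pos: [0.5088, 0.0476, 0.0988]
tool_rot: [0.659, 0.752, -0.014, -0.011]
ft_force: [1.9, -1.3, -4.1]
grip_width: 0.029
```

send_rows(increments=[[[0, 0, 0, 0], [0, 0, 0, 0], [0, 0, 0, 0], [0, 0, 0, 0], [0, 0, 0, 0], [0, 0, 0, 0], [0, 0, 0, 0], [0, 0, 0, 0]]])

```text
clock: 17.8
eef_pos: [0.5088, 0.0475, 0.0988]
tool_rot: [0.659, 0.752, -0.013, -0.011]
ft_force: [1.1, 2.3, -4.4]
grip_width: 0.0289
```

```bash
python3 - <<'E'
from ang import *
from workcell import viewer
tilt(st([0.002,0,.088])); spanner("r_side")
c=viewer.camera("wrist"); cv2.imwrite("pics/r_wrist.png",c["image"][:,:,::-1])
c=viewer.camera("side"); P=cloud(c).reshape(-1,3); d=P-HEAD; b=np.c_[d@AX,d@AY,P[:,2]]
m=(abs(b[:,0])<.015)&(b[:,2]>.12)&(b[:,2]<.134)&(b[:,1]>.06)&(b[:,1]<.2)
print("cover y",np.percentile(b[m,1],[0,2,98,100]))
E
```

```text
t 17.8 p [0.5088 0.0475 0.0988] br [ 1.3 -0.4 98.8] yawerr(turn) -0.35 j [ 0.09  0.4  -0.17  1.04 -0.   -0.04] F [ 1.1  2.3 -4.4] T [ 0.44 -0.22 -0.25] w 0.0289
 tool shift mm [ 0.4  1.  10.8]
tool-up lean to +x 0.035 to +y 0.001
spanner n 141 angle 0.017 z at axis 0.1051
cover y [0.07593656 0.0796607  0.15446422 0.15878482]
```

View pics/r_side.png

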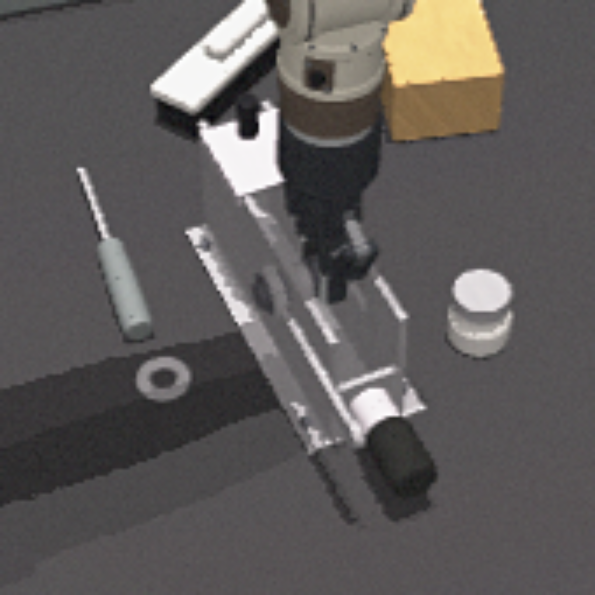

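View pics/r_wrist.png

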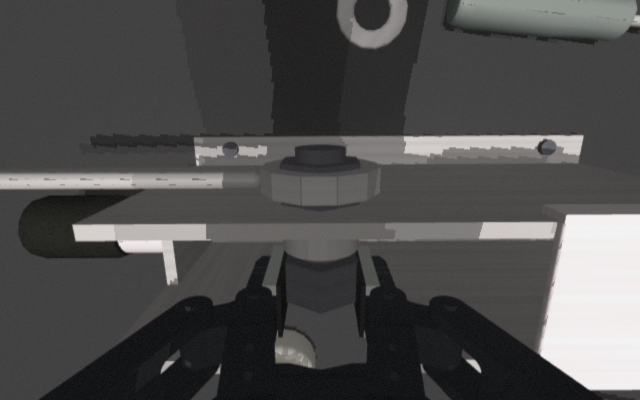

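```bash
python3 - <<'E'
from workcell import order
print(order.job_done())
E
```

```text
the job is handed in; nothing more can be done
None
```

I slid the cover open, gripped the bolt head through the gap and turned it level. I handed the job in at about 18 s, still gripping the head.

- **Cover:** it was already about 21 mm open at the start. I pushed it by the knob, and both measurements of its edges put it at about 117 mm open.
- **Turning the head:** the first grip did not turn it; the spanner stayed at about 0.29 rad, and lifting against the grip reached 42 N without slipping. I opened the jaws slightly and rolled the head up with the -y finger. I then closed fully and leaned the wrist back to correct a tilt it had picked up.
- **Last checks:**
  - **Spanner angle:** measured from the depth image as 0.017 rad from level, against the allowed 0.09. The jaws leaned 0.001 rad in the same direction.
  - **Grip:** the opening was 28.9 mm on the 30 mm head. That is about 1 mm under, which I took as a reading offset. I could not measure the grip force itself.
  - **Wrist force:** about 5 N at the last reading.
  - **Spanner and bystanders:** the last pictures show nothing near the spanner. The washer, screwdriver and jar look where they were, and the carton in the last side view also looks unmoved. The bottle, cup and brush were not checked at the end.

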